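# Set the photometer's filter lever to its third click

### The arm

A 6-joint arm with a two-finger parallel gripper is mounted at the origin on a cart in front of the work surface, level with it; the furniture and walls round the work are solid. World frame = base frame: x ahead of the robot, y to its left, z up, the work surface at z = 0. Lengths are in m, angles in rad, forces in N, time in s.
With the tool pointing down it reaches from about 0.4 to 0.925 m from the base axis. Payload 12.5 kg.
Tool frame: the origin (TCP) lies on the centre line of the jaws, within the pads' length; the fingertips stand 19 mm ahead of it and the grasp point (between the pads) is the TCP; z points along the fingers, y is the direction in which the jaws open and shut (so a half turn about z gives the same grasp; the last joint's range is limited). The gripper opens to 95 mm and grips with 3 to 60 N. Pads are 20 mm wide; open, the fingers measure 119 mm over their backs; the gripper's body (75 mm by 180 mm) begins 59 mm behind the grasp point.
Start: joints at [1.047, 0.491, 1.559, -0, 1.092, -0.106], TCP at [0.254, 0.571, 0.234] pointing down, gripper open.
Joint ranges: [-3.1, 3.1], [-0.84, 2.19], [0.05, 2.79], [-1.13, 4.28], [0.06, 2.93], [-2.69, 2.69]. Speed limits (rad/s): [2.22, 2.22, 2.79, 3.14, 3.14, 3.14].

### API

Orientations are given as a 3x3 rotation matrix whose columns are the frame's x, y, z axes.
In Python, from cell import get_state, capture, camera_params, job_done gives the robot as it stands.
- The arm moves only by the shell command python3 -m crank 'ROWS'. ROWS is JSON, a list of rows, each a list of 3 entries, a list of its own where there are three numbers: the opening, from 0 (shut) to 1 (fully open), then the shift along the world's x, y, z in m, then the turn, a rotation vector about the world's x, y, z in rad. A call has 1 to 10 rows; each row shifts and turns the commanded pose from where the row before left it; what a row does not reach is not made up. A row lasts 1/10 s, in which the tool goes at most 50 mm and 8.59 degrees, less where a joint would pass 70% of its speed; a pose out of reach is approached as far as the arm can. A call with a gripper value outside its range is refused whole. The fingers move at their own pace and stop on an object; the grip force is fixed at half the most. Time passes only in rows, so rows that do not move let the fingers close. It gives the time, the measured TCP pose, the force and the opening at its end, in the units of the state.
- get_state(): the state, without advancing time (a new reading comes with each control period).
- capture(name): name is "scene" or "side" or "wrist"; returns (picture, depth): 400x640x3 uint8, blue, green, red; 400x640 float32, m along the optical axis (not along the pixel's ray), 0 where there is no reading.
- camera_params(name): a dict with "vfov" (degrees; the focal length in pixels is half the picture's height over the tangent of half this angle, whatever the lens; pixels are square), "cx", "cy" (the principal point, pixels), "R" (3x3) and "t" (3): a world point X has camera coordinates R X + t. Camera axes: x right, y down, z forward; pixel columns grow to the right and rows downward; lengths in m; the calibration is good to about 2 mm. A picture is of the moment at which its call begins: read the wrist's pose just before it. camera_params takes no time and is no camera call; for the wrist camera it gives the pose at the moment of the call.
- job_done(): hands the job in, once; it reports no verdict.
The state is a dict: "t": time; "q": joint angles; "joint_vel": joint speeds; "effort": joint torques, N m; "eef_pos": TCP position; "tcp_rot": TCP orientation; "ft_force": force on the tool from outside, world axes, zero at the start; "wrist_torque": the same for the moment, N m; "gripper_width": finger opening in m.
Only numpy, scipy, OpenCV 4.12 (cv2) and the standard library are available. Lean on these libraries where they do the work, as an engineer would, in place of code of your own. Each camera call takes 0.05 s, during which the arm holds its last target.

### The job

On the white photometer, push the black filter lever with a fingertip or the outside of the fingers from its right-hand home end to the left, feeling for the clicks: let it rest about a second at the first click and again at the second, then stop at the third and leave it seated there, fingers clear. Do not go on to the fourth click; push gently and do not pinch the lever. Leave the tube in the photometer and the bottles beside it where they are.

Things in the scene. Friction and masses are not known exactly. Their poses are not given: they have to be found in the camera images.
- photometer: White bench photometer, fixed, 110 mm (its x) by 190 mm (its y), flat deck 70 mm above the worktop. Origin at the centre of its underside; x to its rear (away from the robot), y to its left, z up. The lever's dark slot runs along y at x = -20 mm; a red dot marks the home (right, -y) end. An 18 mm square tube well is at x = 34, y = 45 mm. All else on the deck is flat.
- filter_lever (a joint): Lever travel in m along the photometer's +y (left): 0 at the home stop, 0.090 at the far stop; starts at 0 to 0.003. Clicks are 16 mm apart, a ridge lies 8 mm before each. Where the row begins differs per machine and cannot be seen: first click at 0.021 to 0.031, second 0.037 to 0.047, third 0.053 to 0.063, fourth 0.069 to 0.079.
- click_pin (a joint): Lift in m of the hidden sprung pin that clicks: 0 at home and seated, about 0.0038 on top of a ridge. Feel: free running 0.3 N plus drag of 20 N per m/s; on leaving a seat or meeting the first ridge the push rises to 4 to 6 N, stays so for about 7 mm, then vanishes as the lever snaps up to 8 mm ahead by itself into the next seat and stays. Let go before a ridge top, it springs back.
- lever_grip (a point): Centre of the lever's black block, 84 mm above the worktop, at x = -20 mm of the photometer and y = -44 mm plus the lever's travel; moves with the lever. The block is 20 mm along the photometer's x, 12 mm along the sliding direction y, and stands 2 to 26 mm above the deck. Axes as the photometer's.
- well_tube: Loose sample tube with a red cap, 16 mm thick and 84 mm long, standing in the photometer's well, its top 40 mm above the deck. Origin at its lower end. Not to be moved.
- brown_bottle: Loose brown bottle with a white cap, 44 mm thick, 98 mm tall, on the worktop left of the photometer. Origin under its centre. Not to be moved.
- oil_bottle: Loose small amber dropper bottle with a black cap, 25 mm thick, 62 mm tall, on the worktop right of the photometer. Origin under its centre. Not to be moved.

How it is judged:
By the outcome, as a careful person would: the job done as asked, in the order asked, and still so for the second after the job is handed in, with the robot touching nothing.
It also fails if it takes over 67 s, if anything falls off the work surface, if the arm or the gripper's body presses on something with over 40 N, if the wrist force passes 120 N, or if a joint passes its speed limit or range.

## Working session

There is one attempt and no reset: what is moved stays moved. The work goes in short steps, Python scripts to look and compute and a shell command to move; the robot and the scene stay as the last step left them, time stands still between calls to the robot, and variables do not carry over. Pictures are saved under pics/ and viewed, and the job is handed in when it is done.

```bash
mkdir -p pics; ls; python3 - <<'E'
from cell import *
import cv2,numpy as np
s=get_state();print(s)
for n in("scene","side","wrist"):
    p=camera_params(n);print(n,p)
    im,d=capture(n);cv2.imwrite(f"pics/{n}0.png",im);np.save(f"pics/{n}0.npy",d)
E
```

```text
pics
{'t': 0.0, 'q': array([ 1.04742926e+00,  4.91557559e-01,  1.55945226e+00, -2.17613022e-05,
        1.09168825e+00, -1.05618957e-01]), 'joint_vel': array([-0.00049238,  0.00175114,  0.00215575,  0.00127021, -0.0002504 ,
        0.00081901]), 'effort': array([-1.72152089e-03, -6.12676692e+01, -2.58177406e+01,  6.91392459e-02,
        4.84309229e-02, -1.26349960e-04]), 'eef_pos': array([0.25344754, 0.57106216, 0.23306201]), 'tcp_rot': array([[-9.14008904e-01,  4.05693771e-01, -5.35757755e-04],
       [ 4.05694113e-01,  9.14008398e-01, -9.67094158e-04],
       [ 9.73430114e-05, -1.10128644e-03, -9.99999389e-01]]), 'ft_force': array([ 0.12191637, -1.12467684, -1.00232375]), 'wrist_torque': array([ 0.01634068, -0.02097353,  0.02578554]), 'gripper_width': 0.09492803557627263}
scene {'vfov': 50.270000129365926, 'cx': 323.7297540249289, 'cy': 196.5767779741574, 'R': array([[ 0.46135488, -0.8872028 , -0.0047817 ],
       [-0.66356149, -0.34147144, -0.66564511],
       [ 0.58892939,  0.31027157, -0.74625313]]), 't': array([-0.30202667,  0.37103852,  0.61033064])}
side {'vfov': 55.68662558497373, 'cx': 317.3690309660523, 'cy': 202.25103275624016, 'R': array([[-0.99480052, -0.10095748, -0.01339857],
       [-0.04367031,  0.54171669, -0.83942596],
       [ 0.09200456, -0.83447625, -0.54330888]]), 't': array([0.51097375, 0.121418  , 0.76302274])}
wrist {'vfov': 59.22090337734149, 'cx': 317.51494375362455, 'cy': 198.9829887118726, 'R': array([[ 4.04200460e-01,  9.14670359e-01, -3.49379653e-04],
       [ 8.85342373e-01, -3.91144171e-01,  2.51346614e-01],
       [ 2.29762640e-01, -1.01903738e-01, -9.67897080e-01]]), 't': array([-0.62553627, -0.03003883,  0.39144215])}
```

View pics/scene0.png

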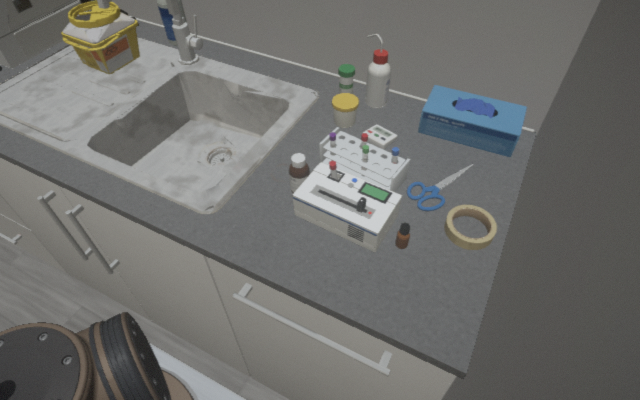

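View pics/side0.png

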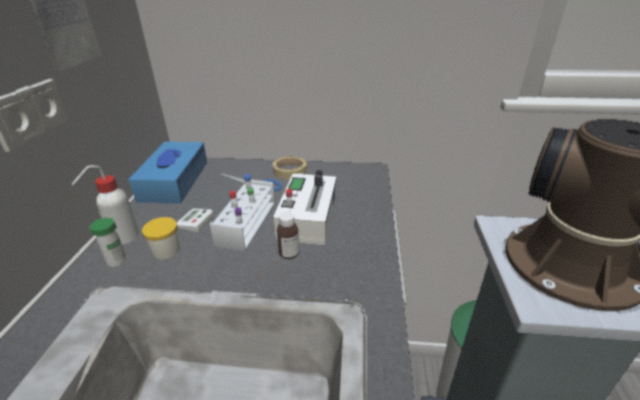

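View pics/wrist0.png

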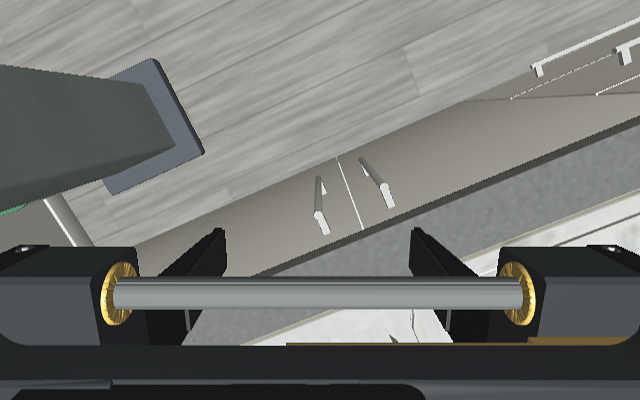

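The scene view shows the photometer around (347,203), with the lever block near (361,204) and the red dot near (371,212). The brown bottle is at (299,170) and the dropper bottle at (403,236). The side view shows the photometer at (307,205) with the lever at (319,180).

```bash
cat > h.py <<'E'
import numpy as np,cv2
def K(p):
    return 200/np.tan(np.radians(p['vfov'])/2),p['cx'],p['cy']
def ray(p,u,v,z):
    f,cx,cy=K(p);R=np.array(p['R']);t=np.array(p['t'])
    d=R.T@np.array([(u-cx)/f,(v-cy)/f,1]);c=-R.T@t
    return c+d*(z-c[2])/d[2]
def proj(p,X):
    f,cx,cy=K(p);x=np.array(p['R'])@np.array(X)+p['t'];return f*x[0]/x[2]+cx,f*x[1]/x[2]+cy
def cloud(p,d):
    f,cx,cy=K(p);v,u=np.mgrid[:400,:640]
    P=np.stack([(u-cx)/f*d,(v-cy)/f*d,d],-1)
    return (P-np.array(p['t']))@np.array(p['R'])
E
python3 - <<'E'
from h import *
from cell import camera_params
for n,(x0,y0,x1,y1) in dict(scene=(270,120,430,260),side=(200,150,360,270)).items():
    p=camera_params(n);d=np.load(f"pics/{n}0.npy");im=cv2.imread(f"pics/{n}0.png")
    P=cloud(p,d)
    cv2.imwrite(f"pics/{n}_crop.png",cv2.resize(im[y0:y1,x0:x1],None,fx=5,fy=5,interpolation=cv2.INTER_CUBIC)[:600])
    m=(abs(P[...,2]-.07)<.006)&(d>0)
    m[:y0]=0;m[y1:]=0;m[:,:x0]=0;m[:,x1:]=0
    m=cv2.morphologyEx(m.astype(np.uint8),cv2.MORPH_OPEN,np.ones((3,3)))
    k,l,st,_=cv2.connectedComponentsWithStats(m)
    i=1+np.argmax(st[1:,4]);Q=P[l==i];print(n,st[i],np.median(Q[:,2]))
    r=cv2.minAreaRect((Q[:,:2]*1000).astype(np.float32));print(r)
    # median height samples of worktop
E
```

```text
scene [ 293  163  108   71 3870] 0.07019231115219451
((549.529541015625, -105.94036102294922), (190.74510192871094, 114.20525360107422), 86.83717346191406)
side [ 274  174   62   49 1934] 0.06931548953333
((547.3673095703125, -104.6817855834961), (193.19842529296875, 109.85237121582031), 86.7005844116211)
```

```bash
ls pics
```

```text
scene0.npy
scene0.png
scene_crop.png
side0.npy
side0.png
side_crop.png
wrist0.npy
wrist0.png
```

View pics/scene_crop.png

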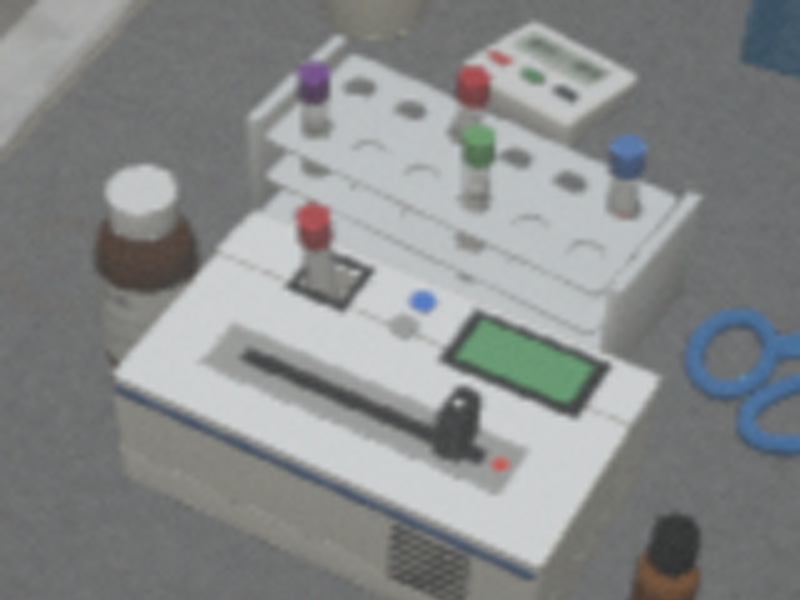

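View pics/side_crop.png

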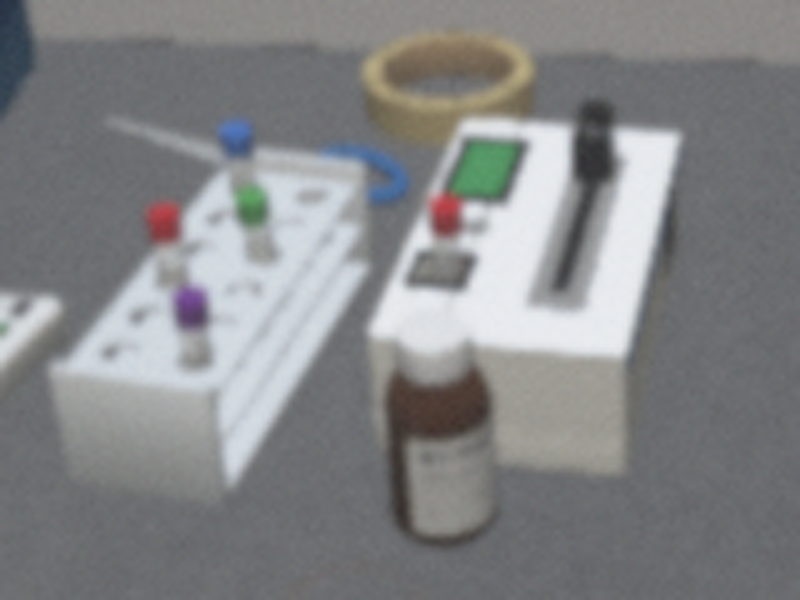

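```bash
python3 - <<'E'
from h import *
from cell import camera_params
yaw=np.radians(86.77-90);R=np.array([[np.cos(yaw),-np.sin(yaw)],[np.sin(yaw),np.cos(yaw)]]);c=np.array([.5485,-.1053])
print("grip home",c+R@[-.02,-.044],"tube",c+R@[.034,.045])
for n in("scene","side"):
    p=camera_params(n);d=np.load(f"pics/{n}0.npy");P=cloud(p,d)
    L=(P[...,:2]-c)@R
    m=(P[...,2]>.078)&(P[...,2]<.105)&(abs(L[...,0])<.05)&(abs(L[...,1])<.09)&(d>0)
    k,l,st,_=cv2.connectedComponentsWithStats(m.astype(np.uint8))
    for i in range(1,k):
        if st[i,4]>8:
            q=L[l==i];print(n,st[i],q.min(0),q.max(0),P[l==i][:,2].max())
    im=cv2.imread(f"pics/{n}0.png").astype(int)
    for z,lo in ((.096,'top'),):
        m=(im.max(-1)<45)&(abs(L[...,0]+.02)<.03)&(abs(L[...,1])<.07)&(P[...,2]>.09)
        if m.any(): v,u=np.nonzero(m);print('black',n,len(u),np.mean(u),np.mean(v),(ray(p,u.mean(),v.mean(),z)[:2]-c)@R)
    # bottles
    for nm,lo,hi in(("right",(-.06,-.2),(.08,-.1)),("left",(-.1,.1),(.1,.2))):
        m=(L[...,0]>lo[0])&(L[...,0]<hi[0])&(L[...,1]>lo[1])&(L[...,1]<hi[1])&(P[...,2]>.03)&(d>0)
        q=P[m]
        if len(q): print(n,nm,len(q),q.min(0),q.max(0))
E
```

```text
grip home [ 0.52605262 -0.14810322] tube [ 0.58498148 -0.06228719]
scene [329 166   8  10  61] [0.02291526 0.04020861] [0.037503   0.05401116] 0.10485509107584144
scene [357 197   9  14  96] [-0.02998723 -0.04857863] [-0.00727269 -0.03673213] 0.0972504305928647
scene right 187 [ 0.52230955 -0.24742688  0.03022313] [ 0.54401185 -0.22356625  0.06361566]
scene left 524 [ 0.55058267 -0.00421958  0.0302227 ] [0.58954554 0.03832035 0.10112858]
side [314 176   9   9  75] [-0.03087034 -0.0447429 ] [-0.0111665  -0.03297824] 0.09643590719533551
side [286 193   7  11  62] [0.02052443 0.04951519] [0.03526579 0.05995031] 0.10458593662073323
side right 38 [ 0.52401406 -0.24306809  0.05252228] [ 0.54003647 -0.22476463  0.06177169]
side left 673 [0.55008119 0.006878   0.03010179] [0.59287388 0.04360714 0.09876238]
```

```bash
python3 -m crank '[[0,[0.028,-0.031,0],[0,0,0.045]],[0,[0.028,-0.031,0],[0,0,0.045]],[0,[0.028,-0.031,0],[0,0,0.045]],[0,[0.028,-0.031,0],[0,0,0.045]],[0,[0.028,-0.031,0],[0,0,0.045]],[0,[0.028,-0.031,0],[0,0,0.045]],[0,[0.028,-0.031,0],[0,0,0.045]],[0,[0.028,-0.031,0],[0,0,0.045]]]'
```

```text
t: 0.95
eef_pos: [0.4785, 0.3218, 0.2336]
tcp_rot: [[-0.998, 0.056, -0.0], [0.056, 0.998, -0.0], [0.0, -0.0, -1.0]]
ft_force: [0.2, 0.7, 0.4]
gripper_width: 0.0363
```

```bash
python3 -m crank '[[0,[0.004,-0.045,0],[0,0,0]],[0,[0.004,-0.045,0],[0,0,0]],[0,[0.004,-0.045,0],[0,0,0]],[0,[0.004,-0.045,0],[0,0,0]],[0,[0.004,-0.045,0],[0,0,0]],[0,[0.004,-0.045,0],[0,0,0]],[0,[0.004,-0.045,0],[0,0,0]],[0,[0.004,-0.045,0],[0,0,0]],[0,[0.004,-0.045,0],[0,0,0]],[0,[0.004,-0.045,0],[0,0,0]]]'; python3 -m crank '[[0,[0.005,-0.035,0],[0,0,0]],[0,[0,-0.018,-0.03],[0,0,0]],[0,[0,0,-0.03],[0,0,0]],[0,[0,0,0],[0,0,0]],[0,[0,0,0],[0,0,0]]]'
python3 - <<'E'
from cell import *
import cv2
print(camera_params("wrist")); s=get_state();print(s['eef_pos'],s['gripper_width'],s['ft_force'])
for n in("wrist","scene"):
    im,d=capture(n);cv2.imwrite(f"pics/{n}1.png",im)
E
```

```text
t: 1.95
eef_pos: [0.5174, -0.1286, 0.2337]
tcp_rot: [[-0.998, 0.058, 0.0], [0.058, 0.998, 0.0], [0.0, 0.0, -1.0]]
ft_force: [0.3, 0.5, -0.4]
gripper_width: 0.0007
t: 2.45
eef_pos: [0.5226, -0.1796, 0.174]
tcp_rot: [[-0.998, 0.058, -0.001], [0.058, 0.998, 0.001], [0.001, 0.0, -1.0]]
ft_force: [0.4, -0.3, -0.2]
gripper_width: 0.0006
{'vfov': 59.22090337734149, 'cx': 317.51494375362455, 'cy': 198.9829887118726, 'R': array([[ 0.05595249,  0.99843284,  0.0010876 ],
       [ 0.9664902 , -0.05443568,  0.25086541],
       [ 0.25053146, -0.01298539, -0.96802137]]), 't': array([ 0.14915695, -0.52918483,  0.20094226])}
[ 0.52263703 -0.17958895  0.17396322] 0.0006131210504478727 [ 0.37934591 -0.27783766 -0.15084635]
```

View pics/wrist1.png

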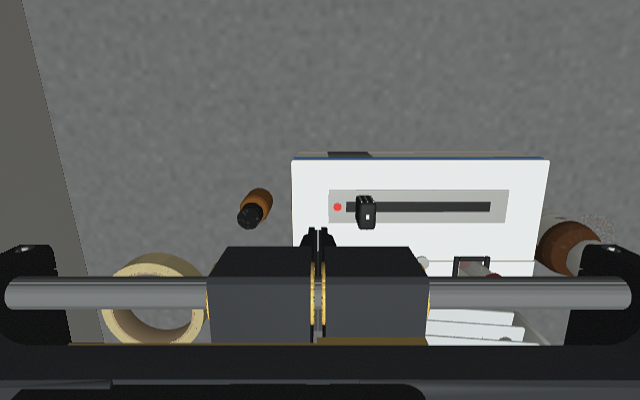

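View pics/scene1.png

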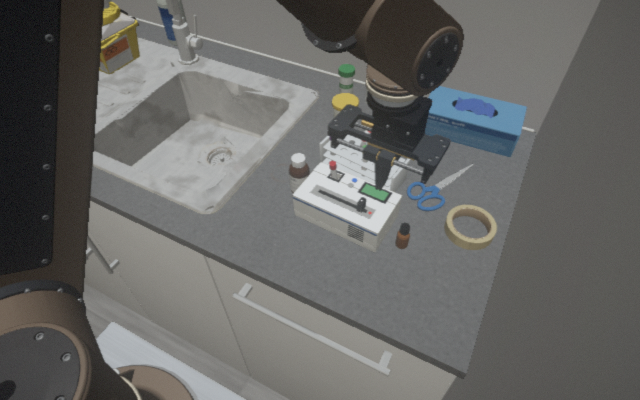

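The wrist view shows the closed fingers at about (318,240), right of the lever block at (366,210). The slot runs (346..491, 207), the deck's near edge is at row 158 and the red dot is at (337,207).

```bash
cat >> h.py <<'E'
yaw=np.radians(86.77-90);RP=np.array([[np.cos(yaw),-np.sin(yaw)],[np.sin(yaw),np.cos(yaw)]]);C=np.array([.5485,-.1053])
def loc(X): return (np.array(X)[:2]-C)@RP
E
python3 - <<'E'
from h import *
from cell import *
p=camera_params("wrist")
for nm,u,v,z in(("cornR",292,158,.07),("cornL",549,158,.07),("dot",337,207,.07),("slot0",346,207,.07),("slot1",491,207,.07),("blkTL",357,196,.096),("blkTR",375,196,.096)):
    print(nm,loc(ray(p,u,v,z)).round(4))
print("tcp",loc(get_state()['eef_pos']))
im=cv2.imread("pics/wrist1.png");cv2.imwrite("pics/wcrop1.png",cv2.resize(im[150:260,280:420],None,fx=5,fy=5))
E
```

```text
cornR [-0.0551 -0.0936]
cornL [-0.0552  0.0954]
dot [-0.0176 -0.06  ]
slot0 [-0.0176 -0.0531]
slot1 [-0.0177  0.0575]
blkTL [-0.0328 -0.048 ]
blkTR [-0.0329 -0.0357]
tcp [-0.02108354 -0.07553695]
```

View pics/wcrop1.png

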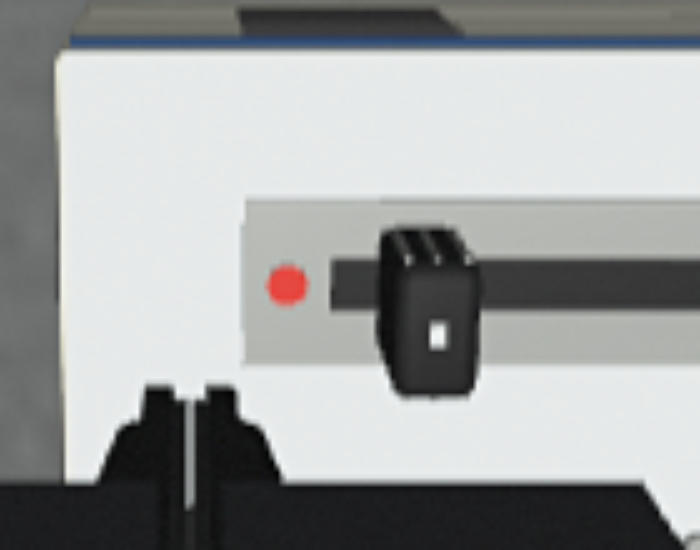

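Measurements agree with the known sizes: the corners, the slot, and the lever at about 1–2 mm of travel. Descending beside the lever.

```bash
python3 -m crank '[[0,[0,0,-0.03],[0,0,0]],[0,[0,0,-0.03],[0,0,0]],[0,[0,0,-0.012],[0,0,0]],[0,[0,0,-0.005],[0,0,0]],[0,[0,0,0],[0,0,0]],[0,[0,0,0],[0,0,0]]]'
cat > look.py <<'E'
import sys
from h import *
from cell import *
p=camera_params("wrist");s=get_state();im,d=capture("wrist")
cv2.imwrite(f"pics/w_{sys.argv[1]}.png",cv2.resize(im[100:300,250:560],None,fx=2.5,fy=2.5))
# black block in band ahead of the slot's near edge: rows of photometer local x -0.030..-0.026 at z=.096 
f=lambda y,x,z:proj(p,np.append(C+RP@np.array([x,y]),z))
u0,v0=f(-.06,-.030,.096);u1,v1=f(.075,-.024,.096)
b=im[int(min(v0,v1)):int(max(v0,v1))+1].max(-1)<75
col=np.nonzero(b.mean(0)>.5)[0];col=col[(col>u0-20)&(col<u1)]
print("tcp loc",loc(s['eef_pos']).round(4),s['eef_pos'].round(4),"F along y",(s['ft_force'][:2]@RP).round(2),s['ft_force'].round(1),"t",s['t'])
vm=(v0+v1)/2
if len(col):
    for g in np.split(col,np.nonzero(np.diff(col)>1)[0]+1):
        if len(g)>4: print("blk",g[0],g[-1],[loc(ray(p,x,vm,.096))[1].round(4) for x in(g[0],g[-1]+1)])
E
python3 look.py a
```

```text
t: 3.15
eef_pos: [0.5232, -0.1799, 0.0979]
tcp_rot: [[-0.998, 0.058, 0.002], [0.058, 0.998, -0.001], [-0.002, -0.001, -1.0]]
ft_force: [-0.3, 0.0, 1.5]
gripper_width: 0.0005
tcp loc [-0.0211 -0.0759] [ 0.5232 -0.1799  0.0979] F along y [-0.25 -0.01] [-0.3  0.   1.5] t 3.15
blk 330 556 [np.float64(-0.0693), np.float64(0.0379)]
blk 584 609 [np.float64(0.0506), np.float64(0.0629)]
blk 612 623 [np.float64(0.0638), np.float64(0.0695)]
```

View pics/w_a.png

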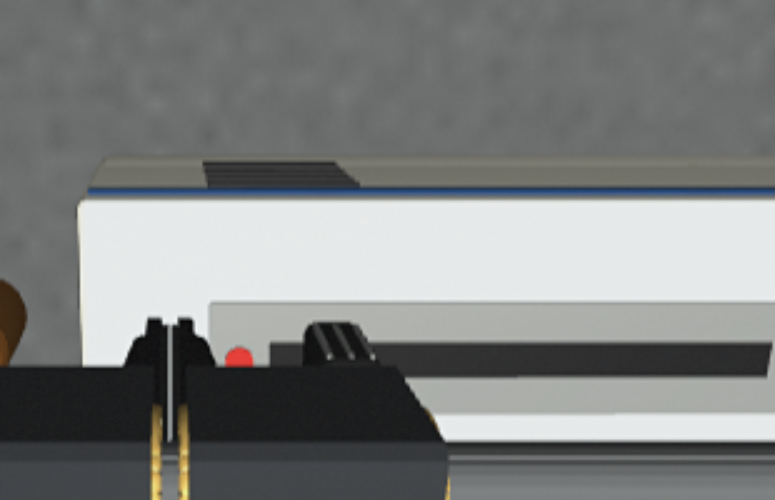

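```bash
cat > look.py <<'E'
import sys
from h import *
from cell import *
p=camera_params("wrist");s=get_state();im,d=capture("wrist")
cv2.imwrite(f"pics/w_{sys.argv[1]}.png",cv2.resize(im[100:300,250:560],None,fx=2.5,fy=2.5))
print("tcp loc",loc(s['eef_pos']).round(4),"z",s['eef_pos'][2].round(4),"Fx,Fy photom",(s['ft_force'][:2]@RP).round(2),"t",s['t'])
# black block seen on grey/white at its near top edge (x=-.030,z=.094)
u,v=proj(p,np.append(C+RP@np.array([-.030,0]),.094));v=int(round(v))
col=np.nonzero(im[v-1:v+2].max(-1).max(0)<90)[0]
for g in np.split(col,np.nonzero(np.diff(col)>2)[0]+1):
    if len(g)>4:
        a,b=[loc(ray(p,x,v,.094))[1] for x in(g[0],g[-1]+1)]
        if -.12<a<.1: print("black y %.4f..%.4f  centre %.4f travel %.4f"%(a,b,(a+b)/2,(a+b)/2+.044))
E
python3 look.py b
python3 -m crank '[[0,[0,0.003,-0.001],[0,0,0]],[0,[0,0.003,0],[0,0,0]],[0,[0,0.003,0],[0,0,0]],[0,[0,0.002,0],[0,0,0]],[0,[0,0.001,0],[0,0,0]],[0,[0,0,0],[0,0,0]]]'; python3 look.py c
```

```text
tcp loc [-0.0212 -0.0759] z 0.0978 Fx,Fy photom [-0.77  0.06] t 3.2
black y -0.0826..-0.0755  centre -0.0790 travel -0.0350
black y -0.0745..-0.0674  centre -0.0709 travel -0.0269
black y -0.0560..-0.0450  centre -0.0505 travel -0.0065
black y -0.0441..-0.0369  centre -0.0405 travel 0.0035
black y -0.0360..0.0391  centre 0.0016 travel 0.0456
t: 3.85
eef_pos: [0.5226, -0.1676, 0.0957]
tcp_rot: [[-0.998, 0.058, -0.0], [0.058, 0.998, 0.0], [0.0, 0.0, -1.0]]
ft_force: [-0.8, -0.4, -0.1]
gripper_width: 0.0006
tcp loc [-0.0224 -0.0636] z 0.0957 Fx,Fy photom [-0.82 -0.4 ] t 3.85
black y -0.1031..-0.1008  centre -0.1019 travel -0.0579
black y -0.0711..-0.0632  centre -0.0672 travel -0.0232
black y -0.0622..0.0404  centre -0.0109 travel 0.0331
black y 0.0752..0.0780  centre 0.0766 travel 0.1206
```

View pics/w_c.png

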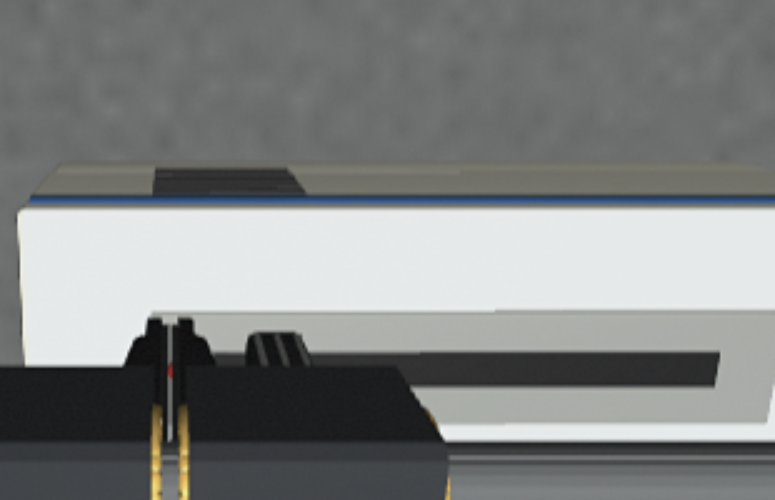

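```bash
python3 - <<'E'
from h import *
from cell import *
p=camera_params("wrist")
for z in(.074,.08,.088,.096):print(z,proj(p,np.append(C+RP@np.array([-.030,-.042]),z)))
for r in (233,235,237):
  print([loc(ray(p,u,r,.088)).round(4) for u in (350,371,327,335)])
E
python3 -m crank '[[0,[0.001,0.002,0],[0,0,0]],[0,[0.001,0.002,0],[0,0,0]],[0,[0,0.001,0],[0,0,0]],[0,[0,0,0],[0,0,0]]]'
```

```text
0.074 (np.float64(357.51294256419936), np.float64(230.3966180000285))
0.08 (np.float64(358.81852350552333), np.float64(234.3834348677997))
0.088 (np.float64(360.696991352812), np.float64(240.11966083594336))
0.096 (np.float64(362.7533089024457), np.float64(246.3989815834259))
[array([-0.0337, -0.0473]), array([-0.0337, -0.0371]), array([-0.0337, -0.0584]), array([-0.0337, -0.0546])]
[array([-0.0326, -0.0473]), array([-0.0326, -0.0371]), array([-0.0326, -0.0584]), array([-0.0326, -0.0545])]
[array([-0.0316, -0.0472]), array([-0.0316, -0.037 ]), array([-0.0316, -0.0584]), array([-0.0316, -0.0545])]
t: 4.3
eef_pos: [0.5246, -0.1625, 0.0956]
tcp_rot: [[-0.998, 0.058, -0.0], [0.058, 0.998, 0.0], [0.0, 0.0, -1.0]]
ft_force: [0.5, 0.1, 0.0]
gripper_width: -0.0
```

```bash
cat > look.py <<'E'
import sys
from h import *
from cell import *
p=camera_params("wrist");s=get_state();im,d=capture("wrist")
cv2.imwrite(f"pics/w_{sys.argv[1]}.png",cv2.resize(im[100:300,250:560],None,fx=2.5,fy=2.5))
print("tcp loc",loc(s['eef_pos']).round(4),"z",s['eef_pos'][2].round(4),"Fx,Fy photom",(s['ft_force'][:2]@RP).round(2),"t",s['t'])
u,v=proj(p,np.append(C+RP@np.array([-.030,0]),.078));v=int(round(v))
col=np.nonzero(im[v-1:v+2].max(-1).max(0)<100)[0]
for g in np.split(col,np.nonzero(np.diff(col)>2)[0]+1):
    if len(g)>4:
        a,b=[loc(ray(p,x,v,.078))[1] for x in(g[0],g[-1]+1)]
        if -.12<a<.1: print("black y %.4f..%.4f  centre %.4f travel(centre) %.4f travel(left edge) %.4f"%(a,b,(a+b)/2,(a+b)/2+.044,b-.006+.044))
E
python3 look.py d
python3 -m crank '[[0,[0,0.001,0],[0,0,0]],[0,[0,0.001,0],[0,0,0]],[0,[0,0.001,0],[0,0,0]],[0,[0,0.001,0],[0,0,0]]]'; python3 look.py e
```

```text
tcp loc [-0.0206 -0.0585] z 0.0956 Fx,Fy photom [0.49 0.13] t 4.3
black y -0.1099..-0.0996  centre -0.1047 travel(centre) -0.0607 travel(left edge) -0.0616
black y -0.0622..-0.0591  centre -0.0606 travel(centre) -0.0166 travel(left edge) -0.0211
black y -0.0560..-0.0529  centre -0.0545 travel(centre) -0.0105 travel(left edge) -0.0149
t: 4.75
eef_pos: [0.5246, -0.1587, 0.0957]
tcp_rot: [[-0.998, 0.058, 0.0], [0.058, 0.998, -0.0], [-0.0, -0.0, -1.0]]
ft_force: [1.0, -0.9, -0.4]
gripper_width: 0.0006
tcp loc [-0.0208 -0.0547] z 0.0957 Fx,Fy photom [ 1.02 -0.84] t 4.75
black y -0.1091..-0.0983  centre -0.1037 travel(centre) -0.0597 travel(left edge) -0.0603
black y -0.0583..-0.0552  centre -0.0568 travel(centre) -0.0128 travel(left edge) -0.0172
black y -0.0522..-0.0486  centre -0.0504 travel(centre) -0.0064 travel(left edge) -0.0106
```

View pics/w_e.png

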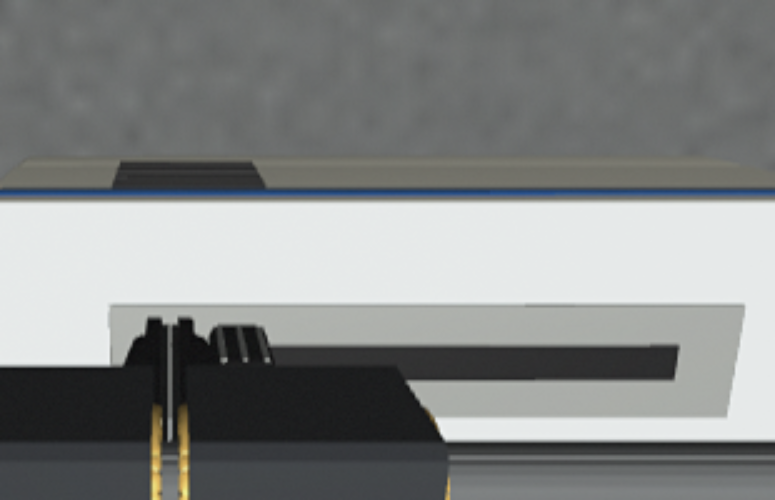

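```bash
sed -i 's/,\.078))/,.083))/;s/x,v,\.078/x,v,.083/' look.py
python3 -m crank '[[0,[0,0.001,0],[0,0,0]],[0,[0,0.001,0],[0,0,0]],[0,[0,0.001,0],[0,0,0]],[0,[0,0.001,0],[0,0,0]]]'; python3 look.py f
```

```text
t: 5.2
eef_pos: [0.5246, -0.1547, 0.0957]
tcp_rot: [[-0.998, 0.058, 0.0], [0.058, 0.998, 0.0], [-0.0, 0.0, -1.0]]
ft_force: [0.1, -0.2, 0.2]
gripper_width: 0.0002
tcp loc [-0.0211 -0.0506] z 0.0957 Fx,Fy photom [ 0.12 -0.19] t 5.2
black y -0.1051..-0.0966  centre -0.1009 travel(centre) -0.0569 travel(left edge) -0.0586
black y -0.0547..-0.0502  centre -0.0524 travel(centre) -0.0084 travel(left edge) -0.0122
black y -0.0492..-0.0447  centre -0.0469 travel(centre) -0.0029 travel(left edge) -0.0067
black y -0.0417..-0.0307  centre -0.0362 travel(centre) 0.0078 travel(left edge) 0.0073
```

View pics/w_f.png

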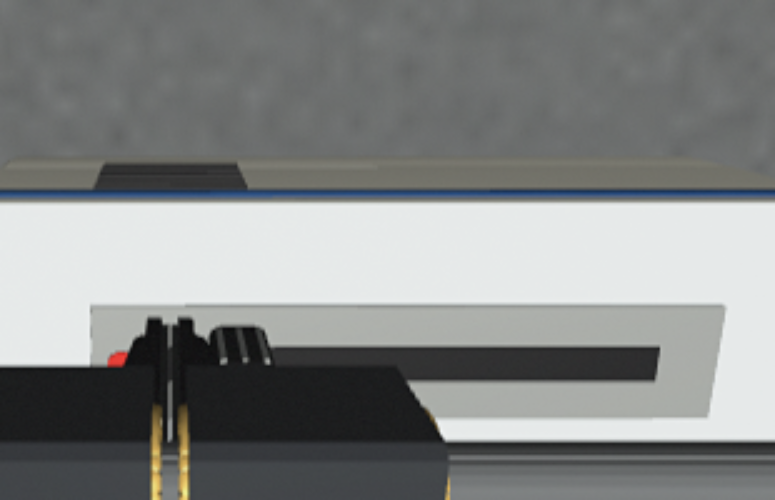

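The lever is in contact and running freely, at about 7 mm of travel. I'll now push in 3 mm steps and watch the force.

```bash
python3 -m crank '[[0,[0,0.001,0],[0,0,0]],[0,[0,0.001,0],[0,0,0]],[0,[0,0.001,0],[0,0,0]]]'; python3 look.py g
```

```text
t: 5.55
eef_pos: [0.5246, -0.1516, 0.0957]
tcp_rot: [[-0.998, 0.058, 0.0], [0.058, 0.998, 0.0], [-0.0, 0.0, -1.0]]
ft_force: [0.5, -0.6, -0.3]
gripper_width: 0.0007
tcp loc [-0.0213 -0.0476] z 0.0957 Fx,Fy photom [ 0.49 -0.6 ] t 5.55
black y -0.1046..-0.0956  centre -0.1001 travel(centre) -0.0561 travel(left edge) -0.0576
black y -0.0517..-0.0472  centre -0.0494 travel(centre) -0.0054 travel(left edge) -0.0092
black y -0.0462..-0.0417  centre -0.0439 travel(centre) 0.0001 travel(left edge) -0.0037
black y -0.0387..-0.0277  centre -0.0332 travel(centre) 0.0108 travel(left edge) 0.0103
```

```bash
python3 -m crank '[[0,[0,0.001,0],[0,0,0]],[0,[0,0.001,0],[0,0,0]],[0,[0,0.001,0],[0,0,0]]]'; python3 look.py h
```

```text
t: 5.9
eef_pos: [0.5247, -0.1488, 0.0957]
tcp_rot: [[-0.998, 0.058, 0.0], [0.058, 0.998, -0.0], [-0.0, -0.0, -1.0]]
ft_force: [-0.3, -2.8, -0.2]
gripper_width: 0.0001
tcp loc [-0.0213 -0.0448] z 0.0957 Fx,Fy photom [-0.15 -2.84] t 5.9
black y -0.1038..-0.0948  centre -0.0993 travel(centre) -0.0553 travel(left edge) -0.0568
black y -0.0498..-0.0443  centre -0.0471 travel(centre) -0.0031 travel(left edge) -0.0063
black y -0.0433..-0.0383  centre -0.0408 travel(centre) 0.0032 travel(left edge) -0.0003
black y -0.0358..-0.0248  centre -0.0303 travel(centre) 0.0137 travel(left edge) 0.0132
```

The force is rising at about 13 mm of travel, so this is the first ridge.

```bash
python3 -m crank '[[0,[0,0.001,0],[0,0,0]],[0,[0,0.001,0],[0,0,0]],[0,[0,0.001,0],[0,0,0]]]'; python3 look.py i
```

```text
t: 6.25
eef_pos: [0.5248, -0.1464, 0.0958]
tcp_rot: [[-0.998, 0.058, 0.001], [0.058, 0.998, -0.001], [-0.001, -0.001, -1.0]]
ft_force: [-0.4, -7.8, -0.9]
gripper_width: 0.0004
tcp loc [-0.0213 -0.0424] z 0.0958 Fx,Fy photom [ 0.04 -7.79] t 6.25
black y -0.1034..-0.0939  centre -0.0987 travel(centre) -0.0547 travel(left edge) -0.0559
black y -0.0464..-0.0419  centre -0.0442 travel(centre) -0.0002 travel(left edge) -0.0039
black y -0.0409..-0.0364  centre -0.0387 travel(centre) 0.0053 travel(left edge) 0.0016
black y -0.0334..-0.0229  centre -0.0282 travel(centre) 0.0158 travel(left edge) 0.0151
```

```bash
python3 -m crank '[[0,[0,0.001,0],[0,0,0]],[0,[0,0.001,0],[0,0,0]]]'; python3 look.py j
```

```text
t: 6.5
eef_pos: [0.5249, -0.1445, 0.0958]
tcp_rot: [[-0.998, 0.058, 0.001], [0.058, 0.998, -0.001], [-0.001, -0.001, -1.0]]
ft_force: [0.6, -6.7, -0.3]
gripper_width: 0.0002
tcp loc [-0.0214 -0.0404] z 0.0958 Fx,Fy photom [ 0.96 -6.69] t 6.5
black y -0.1030..-0.0935  centre -0.0983 travel(centre) -0.0543 travel(left edge) -0.0555
black y -0.0455..-0.0400  centre -0.0427 travel(centre) 0.0013 travel(left edge) -0.0020
black y -0.0390..-0.0340  centre -0.0365 travel(centre) 0.0075 travel(left edge) 0.0040
black y -0.0320..-0.0205  centre -0.0262 travel(centre) 0.0178 travel(left edge) 0.0175
```

```bash
python3 -m crank '[[0,[0,0.001,0],[0,0,0]],[0,[0,0.001,0],[0,0,0]]]'; python3 look.py k
```

```text
t: 6.75
eef_pos: [0.525, -0.1422, 0.0958]
tcp_rot: [[-0.998, 0.058, 0.001], [0.058, 0.998, -0.001], [-0.001, -0.001, -1.0]]
ft_force: [1.2, -3.3, -0.8]
gripper_width: 0.0002
tcp loc [-0.0214 -0.0381] z 0.0958 Fx,Fy photom [ 1.37 -3.2 ] t 6.75
black y -0.1027..-0.0927  centre -0.0977 travel(centre) -0.0537 travel(left edge) -0.0547
black y -0.0432..-0.0377  centre -0.0404 travel(centre) 0.0036 travel(left edge) 0.0003
black y -0.0367..-0.0317  centre -0.0342 travel(centre) 0.0098 travel(left edge) 0.0063
black y -0.0292..-0.0182  centre -0.0237 travel(centre) 0.0203 travel(left edge) 0.0198
```

```bash
python3 -m crank '[[0,[0,0.001,0],[0,0,0]]]'; python3 look.py l
```

```text
t: 6.9
eef_pos: [0.5243, -0.1405, 0.0956]
tcp_rot: [[-0.998, 0.058, -0.001], [0.058, 0.998, 0.001], [0.001, 0.001, -1.0]]
ft_force: [-0.5, 0.8, 0.6]
gripper_width: 0.0006
tcp loc [-0.0221 -0.0365] z 0.0956 Fx,Fy photom [-0.59  0.75] t 6.9
black y -0.1020..-0.0925  centre -0.0972 travel(centre) -0.0532 travel(left edge) -0.0545
black y -0.0425..-0.0360  centre -0.0393 travel(centre) 0.0047 travel(left edge) 0.0020
black y -0.0350..-0.0285  centre -0.0318 travel(centre) 0.0122 travel(left edge) 0.0095
black y -0.0270..-0.0160  centre -0.0215 travel(centre) 0.0225 travel(left edge) 0.0220
```

The force has vanished, so the lever is snapping over. I'll hold still and look.

```bash
python3 -m crank '[[0,[0,0,0],[0,0,0]],[0,[0,0,0],[0,0,0]],[0,[0,0,0],[0,0,0]]]'; python3 look.py m
```

```text
t: 7.25
eef_pos: [0.5245, -0.1407, 0.0956]
tcp_rot: [[-0.998, 0.058, -0.0], [0.058, 0.998, 0.0], [0.0, 0.0, -1.0]]
ft_force: [0.8, -0.2, 0.2]
gripper_width: 0.0004
tcp loc [-0.022  -0.0367] z 0.0956 Fx,Fy photom [ 0.77 -0.15] t 7.25
black y -0.1022..-0.0927  centre -0.0974 travel(centre) -0.0534 travel(left edge) -0.0547
black y -0.0427..-0.0362  centre -0.0394 travel(centre) 0.0046 travel(left edge) 0.0018
black y -0.0352..-0.0287  centre -0.0319 travel(centre) 0.0121 travel(left edge) 0.0093
black y -0.0222..-0.0107  centre -0.0164 travel(centre) 0.0276 travel(left edge) 0.0273
```

View pics/w_m.png

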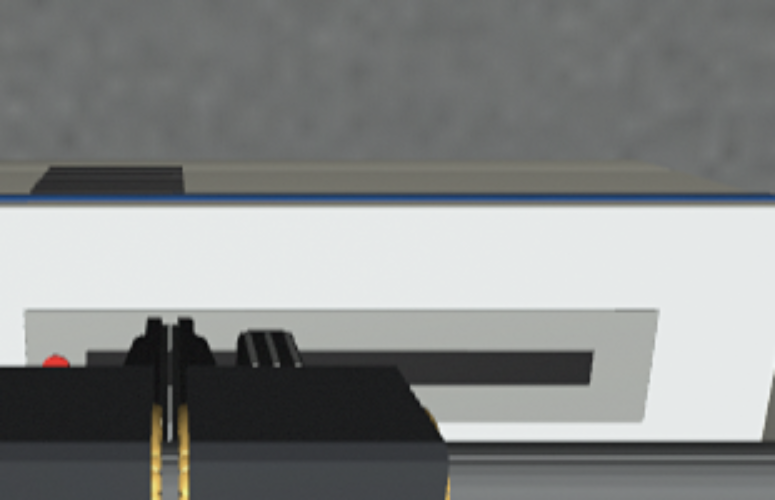

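First click seated at about 27.5 mm, with a clear gap to the finger. Resting, then on to the second.

```bash
python3 -m crank '[[0,[0,0,0],[0,0,0]],[0,[0,0,0],[0,0,0]],[0,[0,0,0],[0,0,0]],[0,[0,0,0],[0,0,0]],[0,[0,0,0],[0,0,0]],[0,[0,0,0],[0,0,0]],[0,[0,0,0],[0,0,0]],[0,[0,0,0],[0,0,0]]]'; python3 look.py n; python3 -m crank '[[0,[0.001,0.001,0],[0,0,0]],[0,[0,0.001,0],[0,0,0]],[0,[0,0.001,0],[0,0,0]],[0,[0,0.001,0],[0,0,0]],[0,[0,0.001,0],[0,0,0]],[0,[0,0.001,0],[0,0,0]]]'; python3 look.py o
```

```text
t: 8.1
eef_pos: [0.5246, -0.1407, 0.0957]
tcp_rot: [[-0.998, 0.058, 0.0], [0.058, 0.998, 0.0], [0.0, 0.0, -1.0]]
ft_force: [0.4, -0.8, -0.9]
gripper_width: 0.0005
tcp loc [-0.0219 -0.0367] z 0.0957 Fx,Fy photom [ 0.44 -0.77] t 8.1
black y -0.1023..-0.0928  centre -0.0975 travel(centre) -0.0535 travel(left edge) -0.0548
black y -0.0428..-0.0363  centre -0.0395 travel(centre) 0.0045 travel(left edge) 0.0017
black y -0.0353..-0.0288  centre -0.0320 travel(centre) 0.0120 travel(left edge) 0.0092
black y -0.0222..-0.0107  centre -0.0165 travel(centre) 0.0275 travel(left edge) 0.0273
t: 8.75
eef_pos: [0.5256, -0.1346, 0.0957]
tcp_rot: [[-0.998, 0.058, -0.0], [0.058, 0.998, 0.0], [0.0, 0.0, -1.0]]
ft_force: [-0.6, -0.7, -0.4]
gripper_width: 0.0004
tcp loc [-0.0213 -0.0306] z 0.0957 Fx,Fy photom [-0.58 -0.73] t 8.75
black y -0.1010..-0.0900  centre -0.0955 travel(centre) -0.0515 travel(left edge) -0.0520
black y -0.0346..-0.0301  centre -0.0324 travel(centre) 0.0116 travel(left edge) 0.0079
black y -0.0291..-0.0246  centre -0.0269 travel(centre) 0.0171 travel(left edge) 0.0134
black y -0.0216..-0.0106  centre -0.0161 travel(centre) 0.0279 travel(left edge) 0.0274
```

```bash
python3 -m crank '[[0,[0,0.001,0],[0,0,0]],[0,[0,0.001,0],[0,0,0]],[0,[0,0.001,0],[0,0,0]],[0,[0,0.001,0],[0,0,0]],[0,[0,0.001,0],[0,0,0]],[0,[0,0.001,0],[0,0,0]]]'; python3 look.py p
```

```text
t: 9.4
eef_pos: [0.5259, -0.1294, 0.0958]
tcp_rot: [[-0.998, 0.058, 0.001], [0.058, 0.998, -0.001], [-0.001, -0.001, -1.0]]
ft_force: [-0.4, -8.1, -0.8]
gripper_width: 0.0007
tcp loc [-0.0212 -0.0254] z 0.0958 Fx,Fy photom [ 0.03 -8.09] t 9.4
black y -0.0999..-0.0894  centre -0.0947 travel(centre) -0.0507 travel(left edge) -0.0514
black y -0.0294..-0.0249  centre -0.0272 travel(centre) 0.0168 travel(left edge) 0.0131
black y -0.0239..-0.0194  centre -0.0217 travel(centre) 0.0223 travel(left edge) 0.0186
black y -0.0164..-0.0059  centre -0.0112 travel(centre) 0.0328 travel(left edge) 0.0321
```

```bash
python3 -m crank '[[0,[0,0.001,0],[0,0,0]],[0,[0,0.001,0],[0,0,0]]]'; python3 look.py q
```

```text
t: 9.65
eef_pos: [0.526, -0.1273, 0.0958]
tcp_rot: [[-0.998, 0.058, 0.001], [0.058, 0.998, -0.001], [-0.001, -0.001, -1.0]]
ft_force: [0.7, -7.4, -1.2]
gripper_width: 0.0002
tcp loc [-0.0213 -0.0233] z 0.0958 Fx,Fy photom [ 1.11 -7.33] t 9.65
black y -0.0998..-0.0893  centre -0.0945 travel(centre) -0.0505 travel(left edge) -0.0513
black y -0.0273..-0.0228  centre -0.0250 travel(centre) 0.0190 travel(left edge) 0.0152
black y -0.0218..-0.0173  centre -0.0195 travel(centre) 0.0245 travel(left edge) 0.0207
black y -0.0143..-0.0038  centre -0.0090 travel(centre) 0.0350 travel(left edge) 0.0342
```

```bash
python3 -m crank '[[0,[0,0.001,0],[0,0,0]],[0,[0,0.001,0],[0,0,0]]]'; python3 look.py r
```

```text
t: 9.9
eef_pos: [0.5255, -0.1245, 0.0957]
tcp_rot: [[-0.998, 0.058, -0.0], [0.058, 0.998, 0.0], [0.0, 0.0, -1.0]]
ft_force: [-0.5, 0.2, 0.5]
gripper_width: 0.0005
tcp loc [-0.0219 -0.0205] z 0.0957 Fx,Fy photom [-0.54  0.15] t 9.9
black y -0.0985..-0.0890  centre -0.0938 travel(centre) -0.0498 travel(left edge) -0.0510
black y -0.0265..-0.0200  centre -0.0233 travel(centre) 0.0207 travel(left edge) 0.0180
black y -0.0190..-0.0125  centre -0.0158 travel(centre) 0.0282 travel(left edge) 0.0255
black y -0.0115..-0.0000  centre -0.0058 travel(centre) 0.0382 travel(left edge) 0.0380
```

Snapping over the second ridge. Resting about a second.

```bash
python3 -m crank '[[0,[0,0,0],[0,0,0]],[0,[0,0,0],[0,0,0]],[0,[0,0,0],[0,0,0]],[0,[0,0,0],[0,0,0]],[0,[0,0,0],[0,0,0]],[0,[0,0,0],[0,0,0]],[0,[0,0,0],[0,0,0]],[0,[0,0,0],[0,0,0]],[0,[0,0,0],[0,0,0]],[0,[0,0,0],[0,0,0]]]'; python3 look.py s
```

```text
t: 10.95
eef_pos: [0.5256, -0.1247, 0.0957]
tcp_rot: [[-0.998, 0.058, 0.0], [0.058, 0.998, 0.0], [-0.0, 0.0, -1.0]]
ft_force: [-0.2, -0.5, -0.6]
gripper_width: 0.0003
tcp loc [-0.0218 -0.0207] z 0.0957 Fx,Fy photom [-0.2  -0.47] t 10.95
black y -0.0992..-0.0892  centre -0.0942 travel(centre) -0.0502 travel(left edge) -0.0512
black y -0.0257..-0.0202  centre -0.0230 travel(centre) 0.0210 travel(left edge) 0.0178
black y -0.0192..-0.0142  centre -0.0167 travel(centre) 0.0273 travel(left edge) 0.0238
black y -0.0057..0.0048  centre -0.0005 travel(centre) 0.0435 travel(left edge) 0.0428
```

Second click seated at about 43.5 mm. On to the third.

```bash
python3 -m crank '[[0,[0,0,0],[0,0,0]],[0,[0,0,0],[0,0,0]],[0,[0.001,0.001,0],[0,0,0]],[0,[0,0.001,0],[0,0,0]],[0,[0,0.001,0],[0,0,0]],[0,[0,0.001,0],[0,0,0]],[0,[0,0.001,0],[0,0,0]],[0,[0,0.001,0],[0,0,0]],[0,[0,0.001,0],[0,0,0]],[0,[0,0.001,0],[0,0,0]]]'; python3 look.py t; python3 -m crank '[[0,[0,0.001,0],[0,0,0]],[0,[0,0.001,0],[0,0,0]],[0,[0,0.001,0],[0,0,0]],[0,[0,0.001,0],[0,0,0]]]'; python3 look.py u
```

```text
t: 12.0
eef_pos: [0.5267, -0.1169, 0.0957]
tcp_rot: [[-0.998, 0.058, 0.0], [0.058, 0.998, -0.0], [-0.0, -0.0, -1.0]]
ft_force: [-0.2, -4.0, 0.5]
gripper_width: 0.0007
tcp loc [-0.0211 -0.0128] z 0.0957 Fx,Fy photom [-0.   -4.04] t 12.0
black y -0.0972..-0.0887  centre -0.0930 travel(centre) -0.0490 travel(left edge) -0.0507
black y -0.0168..-0.0123  centre -0.0146 travel(centre) 0.0294 travel(left edge) 0.0257
black y -0.0113..-0.0068  centre -0.0091 travel(centre) 0.0349 travel(left edge) 0.0312
black y -0.0038..0.0072  centre 0.0017 travel(centre) 0.0457 travel(left edge) 0.0452
t: 12.45
eef_pos: [0.5269, -0.1134, 0.0958]
tcp_rot: [[-0.998, 0.058, 0.001], [0.058, 0.998, -0.001], [-0.001, -0.001, -1.0]]
ft_force: [-0.0, -7.4, -0.9]
gripper_width: 0.0007
tcp loc [-0.0211 -0.0093] z 0.0958 Fx,Fy photom [ 0.37 -7.36] t 12.45
black y -0.0969..-0.0884  centre -0.0926 travel(centre) -0.0486 travel(left edge) -0.0504
black y -0.0134..-0.0089  centre -0.0111 travel(centre) 0.0329 travel(left edge) 0.0291
black y -0.0079..-0.0034  centre -0.0056 travel(centre) 0.0384 travel(left edge) 0.0346
black y -0.0009..0.0101  centre 0.0046 travel(centre) 0.0486 travel(left edge) 0.0481
```

```bash
python3 -m crank '[[0,[0,0.001,0],[0,0,0]],[0,[0,0.001,0],[0,0,0]]]'; python3 look.py v
```

```text
t: 12.7
eef_pos: [0.527, -0.1113, 0.0958]
tcp_rot: [[-0.998, 0.058, 0.001], [0.058, 0.998, -0.001], [-0.001, -0.001, -1.0]]
ft_force: [0.4, -7.4, -1.4]
gripper_width: 0.0006
tcp loc [-0.0212 -0.0072] z 0.0958 Fx,Fy photom [ 0.82 -7.37] t 12.7
black y -0.0962..-0.0882  centre -0.0922 travel(centre) -0.0482 travel(left edge) -0.0502
black y -0.0112..-0.0067  centre -0.0090 travel(centre) 0.0350 travel(left edge) 0.0313
black y -0.0057..-0.0012  centre -0.0035 travel(centre) 0.0405 travel(left edge) 0.0368
black y 0.0018..0.0123  centre 0.0070 travel(centre) 0.0510 travel(left edge) 0.0503
```

```bash
python3 -m crank '[[0,[0,0.001,0],[0,0,0]],[0,[0,0.001,0],[0,0,0]]]'; python3 look.py w
```

```text
t: 12.95
eef_pos: [0.5265, -0.1085, 0.0956]
tcp_rot: [[-0.998, 0.058, -0.0], [0.058, 0.998, 0.0], [0.0, 0.0, -1.0]]
ft_force: [0.2, -0.5, 0.2]
gripper_width: 0.0004
tcp loc [-0.0218 -0.0045] z 0.0956 Fx,Fy photom [ 0.22 -0.5 ] t 12.95
black y -0.0959..-0.0884  centre -0.0921 travel(centre) -0.0481 travel(left edge) -0.0504
black y -0.0095..-0.0040  centre -0.0067 travel(centre) 0.0373 travel(left edge) 0.0340
black y -0.0030..0.0020  centre -0.0005 travel(centre) 0.0435 travel(left edge) 0.0400
black y 0.0050..0.0160  centre 0.0105 travel(centre) 0.0545 travel(left edge) 0.0540
```

Snapped. Hold briefly, then check.

```bash
python3 -m crank '[[0,[0,0,0],[0,0,0]],[0,[0,0,0],[0,0,0]],[0,[0,0,0],[0,0,0]],[0,[0,0,0],[0,0,0]]]'; python3 look.py x
```

```text
t: 13.4
eef_pos: [0.5265, -0.1087, 0.0957]
tcp_rot: [[-0.998, 0.058, -0.0], [0.058, 0.998, 0.0], [0.0, 0.0, -1.0]]
ft_force: [-0.9, -0.2, -0.1]
gripper_width: 0.0006
tcp loc [-0.0217 -0.0046] z 0.0957 Fx,Fy photom [-0.94 -0.24] t 13.4
black y -0.0956..-0.0881  centre -0.0918 travel(centre) -0.0478 travel(left edge) -0.0501
black y -0.0096..-0.0041  centre -0.0069 travel(centre) 0.0371 travel(left edge) 0.0339
black y -0.0031..0.0019  centre -0.0006 travel(centre) 0.0434 travel(left edge) 0.0399
black y 0.0104..0.0209  centre 0.0156 travel(centre) 0.0596 travel(left edge) 0.0589
```

View pics/w_x.png

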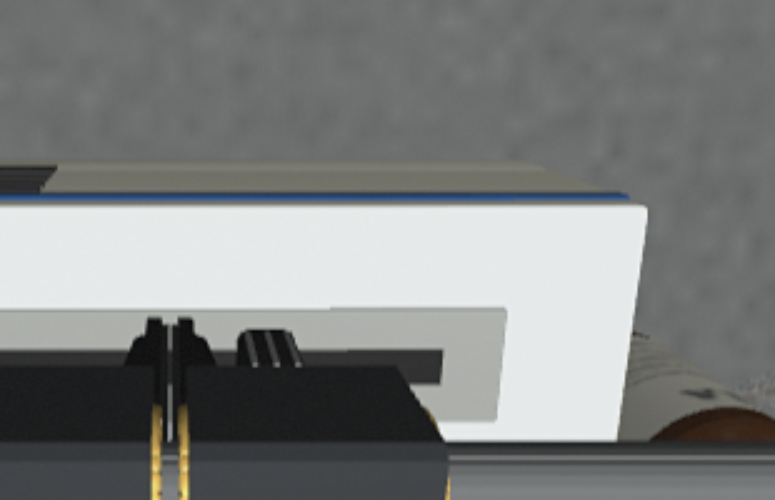

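Third click seated at about 59.5 mm, 16 mm after the second, and the finger is already clear. I'll back off to the right and lift.

```bash
python3 -m crank '[[0,[0,-0.005,0],[0,0,0]],[0,[-0.001,-0.01,0],[0,0,0]],[0,[0,-0.01,0.01],[0,0,0]],[0,[0,0,0.03],[0,0,0]],[0,[0,0,0.03],[0,0,0]],[0,[0,0,0.03],[0,0,0]],[0,[0,0,0],[0,0,0]],[0,[0,0,0],[0,0,0]],[0,[0,0,0],[0,0,0]]]'; python3 - <<'E'
from h import *
from cell import *
p=camera_params("wrist");im,d=capture("wrist");cv2.imwrite("pics/end_w.png",im)
q=camera_params("scene");im,d=capture("scene");cv2.imwrite("pics/end_s.png",im)
print({t:proj(p,np.append(C+RP@np.array([-.03,-.044+t]),.09)) for t in(.0435,.0595,.0755)})
P=cloud(q,d);L=(P[...,:2]-C)@RP
for nm,lo,hi in(("right",(-.06,-.2),(.08,-.1)),("left",(-.1,.1),(.1,.2))):
    m=(L[...,0]>lo[0])&(L[...,0]<hi[0])&(L[...,1]>lo[1])&(L[...,1]<hi[1])&(P[...,2]>.03)&(P[...,2]<.11)&(d>0);r=P[m]
    print(nm,len(r),r.min(0),r.max(0))
E
```

```text
t: 14.35
eef_pos: [0.5251, -0.134, 0.1951]
tcp_rot: [[-0.998, 0.058, -0.001], [0.058, 0.998, 0.0], [0.001, 0.0, -1.0]]
ft_force: [0.2, 1.2, -0.0]
gripper_width: 0.0007
{0.0435: (np.float64(355.5120388613326), np.float64(192.3063963215847)), 0.0595: (np.float64(376.7157484583764), np.float64(192.29803535520952)), 0.0755: (np.float64(397.91700646210677), np.float64(192.2896753555373))}
right 188 [ 0.52181639 -0.24743059  0.03025309] [ 0.544659   -0.22366802  0.06411022]
left 523 [ 0.55075946 -0.00377823  0.0300597 ] [0.59093994 0.03814616 0.10071058]
```

View pics/end_w.png

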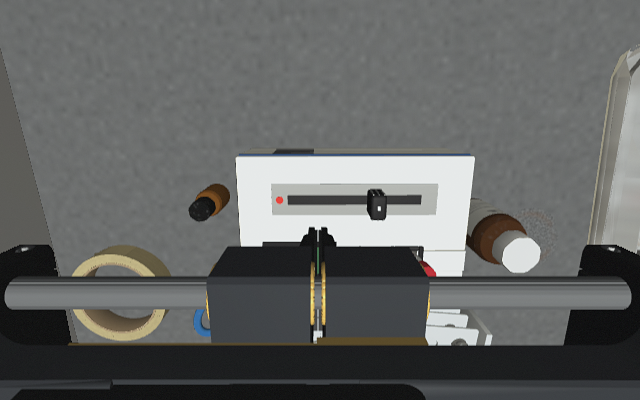

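View pics/end_s.png

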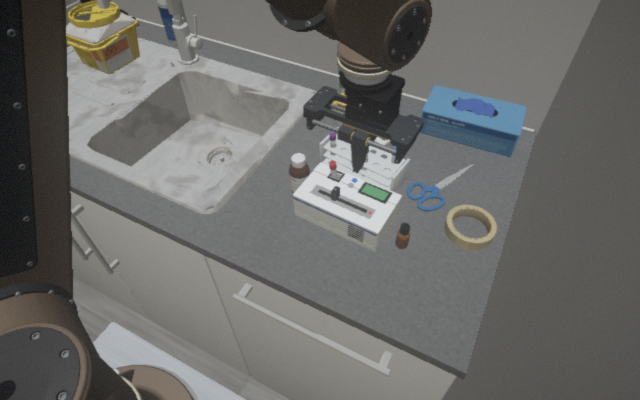

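The wrist view shows the lever at (376,200), where the third click is predicted (376.7); the fourth would be at 398. The bottles and tube are unmoved, and the arm is clear. Handing in.

```bash
python3 -c "
from cell import *
print(job_done())"
```

```text
the job is handed in; nothing more can be done
None
```

The lever is seated at the third click, and I handed the job in at about 14.5 s of the 67 s allowed. I pushed it left with the backs of the closed fingers. The push peaked at about 8 N on the wrist sensor, a little over the 4 to 6 N you gave.

| Click | Travel read from the wrist camera | What happened |
|---|---|---|
| First | about 27.5 mm | rested about 1.3 s (seated time) |
| Second | about 43.5 mm | rested about 1.3 s (seated time) |
| Third | about 59.5 mm | stopped; left seated there |

After each snap the push force dropped to zero and a gap opened between finger and lever. The three positions are 16 mm apart, as they should be.

**Last checks, after backing off and lifting:**
- **Lever:** it was at pixel column 376 in the wrist view. The third click was predicted at 377 and the fourth at 398.
- **Bottles:** both measured where they started, to about 1 mm.
- **Tube:** it still stands in its well; I judged this by eye and did not measure it.
- **Arm:** it touched nothing, with the tool about 100 mm above its pushing height.

No check failed. The only mismatch was a 2 mm offset in where the wrist camera placed the slot, which is within its stated calibration error.

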